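# Run a batch of RF housings through the pedal test jig

## Task

Clear every foam offcut off the black test jig into the waste bin, and then load every RF housing from the mat into the jig, one to a bay, lying on its base with its plain back end pushed fully home against the stop bar and its side against the bay's fence. With all of them home, press the pedal down to its stop and keep it there for about a second, then let it come up and lay all the housings flat in the carrier tray. Leave the other things on the bench alone.

Things in the scene. Friction and masses are not known exactly. Their poses are not given: they have to be found in the camera images.
- housing0: brass-coloured metal RF housing: a box 80 (its x) x 46 (y) x 26 mm high, 0.18 kg. Two steel connectors, 9 mm across, stick out 10 mm from its front end (-x), 9 mm either side of the middle, 14 mm up; its back end (+x) is plain. Origin at the centre of the box's underside, connectors not counted. Starts on the mat. May be absent.
- housing1: brass-coloured metal RF housing: a box 80 (its x) x 46 (y) x 26 mm high, 0.18 kg. Two steel connectors, 9 mm across, stick out 10 mm from its front end (-x), 9 mm either side of the middle, 14 mm up; its back end (+x) is plain. Origin at the centre of the box's underside, connectors not counted. Starts on the mat. May be absent.
- housing2: brass-coloured metal RF housing: a box 80 (its x) x 46 (y) x 26 mm high, 0.18 kg. Two steel connectors, 9 mm across, stick out 10 mm from its front end (-x), 9 mm either side of the middle, 14 mm up; its back end (+x) is plain. Origin at the centre of the box's underside, connectors not counted. Starts on the mat. May be absent.
- foam0: pale grey packing-foam offcut, a stepped block 64 mm long, 20 mm high for x below 0 and 30 mm high for x above 0; 34 mm wide (its y), origin at the centre of its underside, x along its length. Starts on the jig plate, its underside 12 mm above the table. May be absent.
- foam1: pale grey packing-foam offcut, a plain block 60 mm long, 28 mm high; 34 mm wide (its y), origin at the centre of its underside, x along its length. Starts on the jig plate, its underside 12 mm above the table. May be absent.
- foam2: pale grey packing-foam offcut, a U-shaped block 66 mm long, 24 mm high, with an 18 mm long upstand to 34 mm at either end; 34 mm wide (its y), origin at the centre of its underside, x along its length. Starts on the jig plate, its underside 12 mm above the table. May be absent.
- jig: fixed black test jig: plate 170 (x) x 310 (y) mm, top 12 mm above the table; origin under its centre. Aluminium stop bar along the far edge, face at x = +55 mm, rising 18 mm above the plate. Three bays side by side, each with a short fence on its +y side (x = 40 to 55 mm, 6 mm thick, 18 mm high). Behind it a probe carriage, 42 mm high, slides 12 mm forward as the pedal goes down.
- mat: fixed thin blue mat 330 (x) x 200 (y) x 2 mm, origin under its centre; on the left or on the right
- carrier: fixed black carrier tray, open on top, outside 300 (x) x 150 (y) x 18 mm, walls 4 mm, inner floor 4 mm above the table; origin under its centre; left if the mat is right, and the other way round
- bin: fixed grey waste bin, open on top, outside 140 x 140 x 75 mm, walls 4 mm; origin under its centre; in front of the jig, left or right
- pedal_pad (a point): point to press: on the pedal plate's top face, on its middle line, 90 mm from the hinge; about 53 mm above the table when up, about 20 mm lower when down. The pedal, an aluminium plate 115 x 80 x 8 mm on a dark steel base in front of the jig beside the bin, is hinged at its far end (+x); its near end stands up.
- pedal (a joint): pedal angle in rad: 0 = up (released), 0.24 = down on its stop; a spring returns it; about 10 N at the pad holds it down
- bay0 (a point): bay 0: where a housing's origin lies when it is fully home in this bay (on the plate, back end against the stop bar, +y side against the fence), axes as the jig's; bays are 95 mm apart
- bay1 (a point): bay 1: where a housing's origin lies when it is fully home in this bay (on the plate, back end against the stop bar, +y side against the fence), axes as the jig's; bays are 95 mm apart
- bay2 (a point): bay 2: where a housing's origin lies when it is fully home in this bay (on the plate, back end against the stop bar, +y side against the fence), axes as the jig's; bays are 95 mm apart
- flux_jar: bystander: closed jar 40 mm across, 50 mm high, standing on the table between pedal and bin; leave alone
- solvent: bystander: bottle 54 mm across, 130 mm high, standing behind the jig; leave alone
- driver: bystander: screwdriver lying behind the jig; leave alone
- brush: bystander: brush lying left of the mat or tray; leave alone
- dish: bystander: glass dish 80 mm across, 30 mm high; leave alone
- reel: bystander: white reel 60 mm across, 40 mm high; leave alone
- caps_box: bystander: cardboard box 60 x 80 x 30 mm, right of the mat or tray; leave alone

How it is judged:
By the outcome, as a careful person would: the job done as asked, in the order asked, and still so for the second after the job is handed in, with the robot touching nothing.
Of housing0, housing1, housing2 only 2 to 3 are there at a start; the rules pass over those that are not, and their reading is None.
Of foam0, foam1, foam2 only 2 to 3 are there at a start; the rules pass over those that are not, and their reading is None.
At some moment in a run one of housing0, housing1, housing2, foam0, foam1, foam2 may be knocked a few centimetres aside while the robot is not near it.
It also fails if it takes over 210 s, if anything falls off the work surface, if the arm or the gripper's body presses on something with over 40 N, if the wrist force passes 120 N, or if a joint passes its speed limit or range.

## Robot

A 7-joint arm with a two-finger parallel gripper is mounted at the origin on the work surface. World frame = base frame: x ahead of the robot, y to its left, z up, the work surface at z = 0. Lengths are in m, angles in rad, forces in N, time in s.
With the tool pointing down it reaches from about 0.4 to 0.85 m from the base axis. Payload 4.5 kg.
Tool frame: the origin (TCP) lies midway between the tips of the shut fingers; the grasp point (between the pads) lies 19 mm behind it; z points along the fingers, y is the line along which they close (so a half turn about z gives the same grasp; the last joint's range is limited). The gripper opens to 88 mm and grips with 3 to 60 N. Pads are 18 mm wide; open, the fingers measure 123 mm over their backs; the gripper's body (75 mm by 187 mm) begins 45 mm behind the grasp point.
Start: joints at [-1.249, 0.689, -0.195, 1.565, 0.157, 0.902, -0.215], TCP at [0.177, 0.599, 0.239] pointing down, gripper open.
Joint ranges: [-3.01, 3.01], [-0.46, 2.08], [-1.47, 1.51], [0.13, 2.56], [-1, 4.14], [0.04, 2.09], [-2.66, 2.66]. Speed limits (rad/s): [2.57, 2.57, 3.14, 3.14, 3.14, 3.14, 3.14].

## Interface

Orientations are given as a unit quaternion [x, y, z, w].
In Python, from plant import r gives the robot as it stands.
- The arm moves only by the tool move_arm, never from a script. Its argument "targets" is a list that holds one entry, the list of rows, each a list of 7 numbers: the opening, from 0 (shut) to 1 (fully open), then the shift along the tool's x, y, z in mm, then the turn, a rotation vector about the tool's x, y, z in degrees. In form: [[[claw, dx, dy, dz, ax, ay, az], ...]]. A call has 1 to 10 rows; each row is the pose to reach, as a shift and turn from the pose commanded when the call began, along the tool's axes at that moment; what a row does not reach only later rows make up. A row lasts 1/8 s, in which the tool goes at most 62.5 mm and 10.7 degrees, less where a joint would pass 70% of its speed; a pose out of reach is approached as far as the arm can. A call with a gripper value outside its range is refused whole. The fingers move at their own pace and stop on an object; "newtons" is the grip in N (left out, the last holds). Time passes only in rows, so rows that repeat a pose let the fingers close. It gives the time, the measured TCP pose, the force, the opening and the grip force at its end, in the units of the state.
- r.get_state(): the state, without advancing time (a new reading comes with each control period).
- r.snapshot(name): name is "side" or "top" or "wrist"; returns the picture (420x560x3 uint8, red, green, blue); there is no depth.
- r.camera_info(name): a dict with "fx", "fy", "cx", "cy" (pixels), "R" (3x3) and "t" (3): a world point X has camera coordinates R X + t. Camera axes: x right, y down, z forward; pixel columns grow to the right and rows downward; lengths in m; the calibration is good to about 2 mm. A picture is of the moment at which its call begins: read the wrist's pose just before it. camera_info takes no time and is no camera call; for the wrist camera it gives the pose at the moment of the call.
- r.finish_job(): hands the job in; it is judged then, once.
The state is a dict: "clock": time; "q": joint angles; "qd": joint speeds; "joint_torque": joint torques, N m; "tool_pos": TCP position; "eef_rot": TCP orientation; "contact_force": force on the tool from outside, world axes, zero at the start; "moment": the same for the moment, N m; "opening": opening from 0.0 (shut) to 1.0 (fully open); "finger_force": force on a finger pad.
Only numpy, scipy, OpenCV 4.12 (cv2) and the standard library are available. Lean on these libraries where they do the work, as an engineer would, in place of code of your own. Each camera call takes 0.05 s, during which the arm holds its last target. There are 200 camera calls.

## Working session

There is one attempt and no reset: what is moved stays moved. The work goes in short steps, Python scripts to look and compute and a tool call to move; the robot and the scene stay as the last step left them, time stands still between calls to the robot, and variables do not carry over. Pictures are saved under pics/ and viewed, at most 14 in all, crops included, and the job is handed in when it is done.

Besides the shell and the picture viewer there is one more tool, called after "Request:" in YAML: its name, and indented under it one key for each argument. move_arm: Moves the arm, as the interface text tells. Its arguments: {"type":"object","properties":{"targets":{"type":"array","items":{"type":"array","items":{"type":"array","items":{"type":"number"}}}},"newtons":{"type":"number"}},"required":["targets"]}

```bash
ls; mkdir -p pics; python3 - <<'E'
from plant import r
import cv2
s=r.get_state(); print(s)
for n in ("top","side"):
    cv2.imwrite(f"pics/{n}0.png",r.snapshot(n)[:,:,::-1]); print(n,r.camera_info(n))
E
```

```text
pics
{'clock': 0.0, 'q': array([-1.24918607,  0.68993729, -0.19452295,  1.56631235,  0.1573332 ,
        0.90250354, -0.21509565]), 'qd': array([ 0.0006326 ,  0.00028255,  0.00070905,  0.00093048, -0.00012174,
        0.00133098, -0.00040762]), 'joint_torque': array([ 2.55471323e-04, -5.27546668e+01, -1.26710761e+00, -1.53429508e+01,
       -5.27215283e-02,  6.39716411e-03,  1.64205862e-04]), 'tool_pos': array([0.17728521, 0.59869019, 0.23794785]), 'eef_rot': array([ 1.43353298e-01,  9.89671184e-01, -8.81110160e-04, -5.05670935e-05]), 'contact_force': array([ 0.51692953, -0.43099208,  0.33214958]), 'moment': array([0.06498688, 0.0171238 , 0.02101485]), 'finger_force': 0.0, 'opening': 0.9993141864462702}
top {'fx': 469.116551470346, 'fy': 469.116551470346, 'cx': 283.2289924362981, 'cy': 205.7906147733539, 'R': array([[ 0.02327418, -0.99970648, -0.00672819],
       [-0.98632077, -0.02186297, -0.16338099],
       [ 0.16318594,  0.01043871, -0.98654011]]), 't': array([-0.00795224,  0.56818865,  1.45915422])}
side {'fx': 508.6386577899905, 'fy': 508.6386577899905, 'cx': 279.3813668223946, 'cy': 212.0392453374326, 'R': array([[-0.99302456, -0.11690995,  0.01530623],
       [-0.08477026,  0.61766929, -0.7818559 ],
       [ 0.08195254, -0.77769963, -0.62327127]]), 't': array([0.57558914, 0.11239349, 1.29237963])}
```

View pics/top0.png

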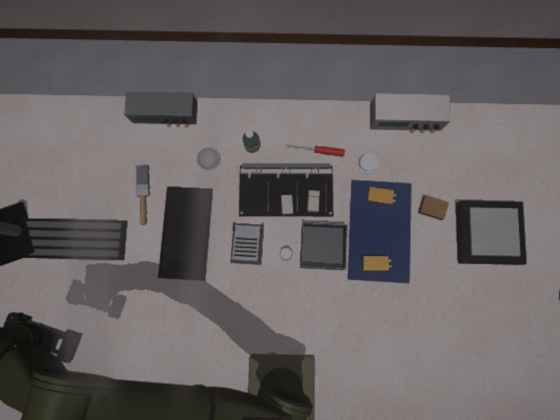

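View pics/side0.png

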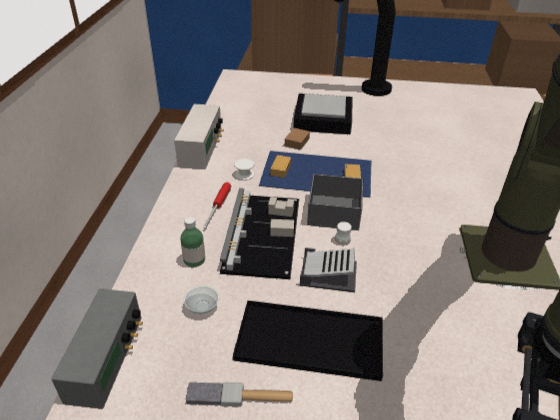

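The top view shows two housings on the right-hand mat at (381,196) and (377,264), and two foams on the jig at (287,204) and (314,201). The bin is at (323,245), the pedal at (246,243), and the carrier on the left at (186,233). The side view agrees. Next I'll measure these.

```bash
cat > h.py <<'E'
from plant import r
import cv2, numpy as np
from scipy.spatial.transform import Rotation as Ro
def cast(ci,px,z):
    px=np.atleast_2d(np.array(px,float)); R,t=ci["R"],np.array(ci["t"])
    d=np.c_[(px[:,0]-ci["cx"])/ci["fx"],(px[:,1]-ci["cy"])/ci["fy"],np.ones(len(px))]@R
    C=-R.T@t; return (C+d*((z-C[2])/d[:,2])[:,None])[:,:2]
def proj(ci,P):
    c=ci["R"]@np.array(P,float)+ci["t"]; return np.array([ci["fx"]*c[0]/c[2]+ci["cx"],ci["fy"]*c[1]/c[2]+ci["cy"]])
def rect(P):
    "min-area rectangle of world points: centre, long, short, yaw of long axis in deg"
    (c,(w,h),_)=q=cv2.minAreaRect((np.array(P)*1000).astype(np.float32)); b=cv2.boxPoints(q)
    e=max((b[1]-b[0],b[2]-b[1]),key=np.linalg.norm); a=np.degrees(np.arctan2(e[1],e[0]))%180
    return np.round([*c,max(w,h),min(w,h),a],1)
def blobs(mask,amin=30):
    cs,_=cv2.findContours(mask.astype(np.uint8),cv2.RETR_EXTERNAL,cv2.CHAIN_APPROX_NONE)
    return [c[:,0,:] for c in cs if cv2.contourArea(c)>amin]
def brass(h): return (h[...,0]>8)&(h[...,0]<28)&(h[...,1]>130)&(h[...,2]>90)
def pose():
    s=r.get_state(); e=Ro.from_quat(s["eef_rot"]).as_matrix(); return np.array(s["tool_pos"]),e,s
def move_to(p,yawy):
    "shift in tool mm and turn about tool z so that the tool y lies at yawy deg (world, mod 180)"
    t,e,s=pose(); cur=np.degrees(np.arctan2(e[1,1],e[0,1])); d=(yawy-cur+90)%180-90
    print("shift",np.round(e.T@(np.array(p)-t)*1000,1),"az",round(-d,1),"q7",round(s["q"][6],2),"tcp",np.round(t,4),"yaw y",round(cur,1),"t",s["clock"])
E
python3 - <<'E'
from h import *
im=cv2.imread("pics/top0.png"); ci=r.camera_info("top"); h=cv2.cvtColor(im,cv2.COLOR_BGR2HSV)
for b in blobs(brass(h)): print("brass",b.mean(0).round(),rect(cast(ci,b,.028)))
m=(h[...,1]<70)&(h[...,2]>110); m[:178]=0;m[215:]=0;m[:,:242]=0;m[:,330:]=0
for b in blobs(m): print("foam",b.mean(0).round(),rect(cast(ci,b,.038)))
m=(h[...,0]>100)&(h[...,0]<130)&(h[...,1]>100); m[:,:340]=0;m[:170]=0
for b in blobs(m,500): print("mat",rect(cast(ci,b,.002)))
a=cv2.resize(im[155:290,150:420],None,fx=2.95,fy=2.95,interpolation=cv2.INTER_CUBIC); cv2.imwrite("pics/c1.png",a)
E
```

```text
brass [374. 263.] [ 395.  -291.5   76.6   41.1   91.3]
brass [380. 195.] [ 613.4 -309.5   75.9   44.9   81.7]
foam [287. 204.] [577.5  -6.9  55.8  32.3   1.4]
foam [313. 200.] [589.3 -90.8  62.6  32.3   0.6]
mat [ 501.  -310.6  319.3  192.5  177.5]
```

View pics/c1.png

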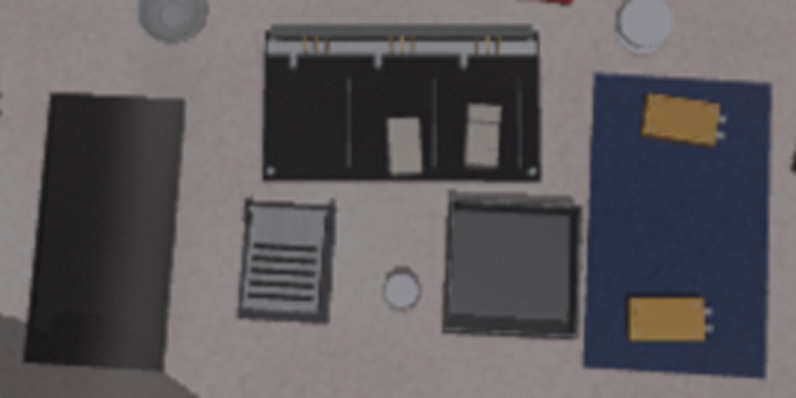

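The crop shows the jig with its stop bar on the far side and three fences at crop x≈293, 378 and 463. The connectors point right (-y), and the right-hand foam is the stepped one. I'll move above the jig for a wrist view.

Request:
move_arm:
  targets:
    - [[1,-536,-498,-160,0,0,-16.5],[1,-536,-498,-160,0,0,-16.5],[1,-536,-498,-160,0,0,-16.5],[1,-536,-498,-160,0,0,-16.5],[1,-536,-498,-160,0,0,-16.5],[1,-536,-498,-160,0,0,-16.5],[1,-536,-498,-160,0,0,-16.5],[1,-536,-498,-160,0,0,-16.5],[1,-536,-498,-160,0,0,-16.5],[1,-536,-498,-160,0,0,-16.5]]

```text
clock: 1.35
tool_pos: [0.4889, 0.072, 0.3726]
eef_rot: [-0.0, 1.0, 0.0, -0.0]
contact_force: [0.9, 0.4, 0.0]
opening: 0.996
finger_force: 0.0
```

```bash
python3 - <<'E'
from h import *
move_to([.5,-.03,.4],90)
E
```

```text
shift [ -11.1 -102.   -27.4] az 0.0 q7 1.2 tcp [0.4889 0.072  0.3726] yaw y 90.0 t 1.35
```

Request:
move_arm:
  targets:
    - [[0.65,-11,-102,-27,0,0,0],[0.65,-11,-102,-27,0,0,0],[0.65,-11,-102,-27,0,0,0],[0.65,-11,-102,-27,0,0,0]]

```text
clock: 1.85
tool_pos: [0.499, -0.0273, 0.3988]
eef_rot: [-0.001, 1.0, 0.0, -0.0]
contact_force: [0.6, 0.1, -0.7]
opening: 0.65
finger_force: 0.0
```

```bash
python3 - <<'E'
from h import *
move_to([.5,-.03,.4],90)
ci=r.camera_info("wrist"); im=r.snapshot("wrist")[:,:,::-1].copy(); cv2.imwrite("pics/w1.png",im); np.save("w1.npy",ci,allow_pickle=True)
print(-ci["R"].T@ci["t"],ci["R"].round(2),ci["fx"])
E
```

```text
shift [-1.  -2.7 -1.2] az 0.1 q7 1.43 tcp [ 0.499  -0.0273  0.3988] yaw y 90.1 t 1.85
[ 0.41792989 -0.02703643  0.54510161] [[-0.    1.   -0.  ]
 [ 0.95  0.    0.31]
 [ 0.31 -0.   -0.95]] 330.78331088454524
```

View pics/w1.png

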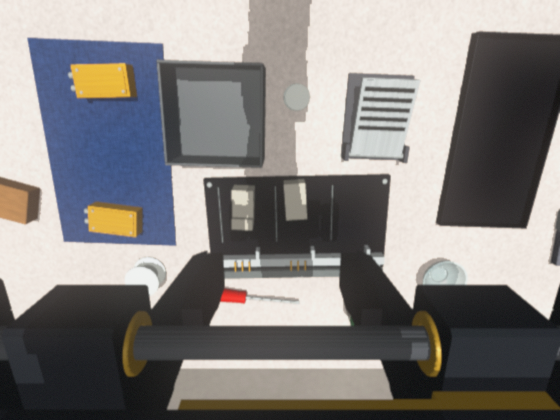

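The wrist view shows the whole bench: the jig with near corners at (206,178) and (389,175) and fences near (257,250), (312,250), (367,248). The bin is at (213,115), the pedal at (382,118), the carrier on the right, and the housings at (101,81) and (113,221). I'll enlarge the jig and compute positions.

```bash
python3 - <<'E'
from h import *
im=cv2.imread("pics/w1.png"); ci=np.load("w1.npy",allow_pickle=True).item(); h=cv2.cvtColor(im,cv2.COLOR_BGR2HSV)
for b in blobs(brass(h),200): 
    if b[:,1].mean()<260: print("brass",rect(cast(ci,b,.028)))
m=(h[...,1]<60)&(h[...,2]>90); m[:178]=0;m[240:]=0;m[:,:225]=0;m[:,310:]=0
for b in blobs(m,100): print("foam",b.mean(0).round(),rect(cast(ci,b,.038)))
m=(h[...,2]<75); m[:,:430]=0; m[:20]=0;m[240:]=0
for b in blobs(m,3000): print("carrier",rect(cast(ci,b,.018)))
print("plate corners",cast(ci,[[206,178],[389,175]],.012).round(4))
print("bin in",cast(ci,[[162,63],[264,63],[264,165],[169,165]],.075).round(4))
print("pedal",cast(ci,[[363,78],[418,82],[350,157],[406,159]],.05).round(4))
print("fence",cast(ci,[[257,250],[312,250],[367,248]],.03).round(4))
cv2.imwrite("pics/c2.png",cv2.resize(im[60:280,200:430],None,fx=2.7,fy=2.7,interpolation=cv2.INTER_CUBIC))
E
```

```text
brass [ 610.3 -307.8   82.2   51.6   82. ]
brass [ 393.9 -288.9   86.7   45.2   90.1]
foam [242. 208.] [586.4 -91.4  76.8  36.7 178.6]
foam [295. 200.] [572.5  -4.8  67.4  36.    4.6]
carrier [476.9 318.3 294.3 154.9 178. ]
plate corners [[ 0.5432 -0.1517]
 [ 0.5375  0.1496]]
bin in [[ 0.3742 -0.184 ]
 [ 0.3739 -0.0503]
 [ 0.5091 -0.0523]
 [ 0.5094 -0.1888]]
pedal [[0.3907 0.0865]
 [0.3958 0.1641]
 [0.5015 0.0757]
 [0.5044 0.1601]]
fence [[ 0.6649 -0.0688]
 [ 0.6647  0.0253]
 [ 0.6607  0.1191]]
```

View pics/c2.png

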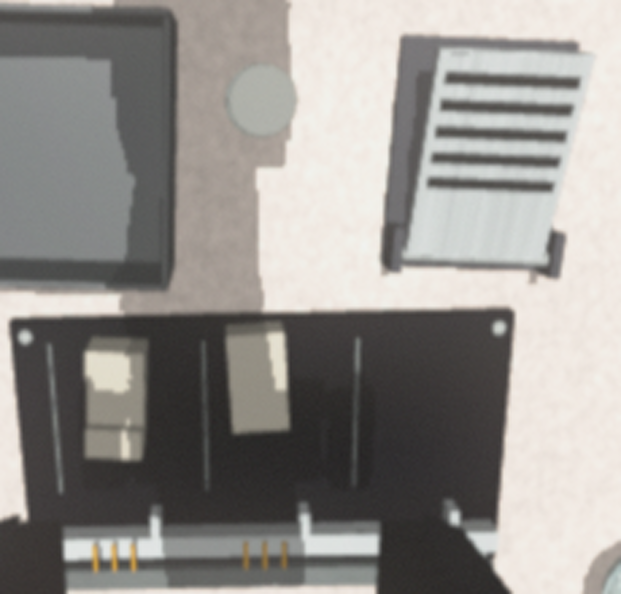

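Request:
move_arm:
  targets:
    - [[0.65,-78,21,200,0,0,-4],[0.65,-78,21,280,0,0,-4],[0.65,-78,21,280,0,0,-4],[0.65,-78,21,280,0,0,-4],[0.65,-78,21,280,0,0,-4],[0.65,-78,21,320,0,0,-4],[0.65,-78,21,350,0,0,-4],[0.65,-78,21,375,0,0,-4],[0.65,-78,21,383,0,0,-4],[0.65,-78,21,383,0,0,-4]]

```text
clock: 3.15
tool_pos: [0.5771, -0.006, 0.0161]
eef_rot: [-0.036, 0.999, 0.0, -0.0]
contact_force: [-0.7, -0.0, 0.3]
opening: 0.65
finger_force: 0.0
```

Request:
move_arm:
  targets:
    - [[0,0,0,0,0,0,0],[0,0,0,0,0,0,0],[0,0,0,0,0,0,0],[0,0,0,0,0,0,0],[0,0,0,-40,0,0,0],[0,0,0,-100,0,0,0],[0,0,0,-130,0,0,0],[0,0,0,-130,0,0,0]]
  newtons: 12

```text
clock: 4.15
tool_pos: [0.5789, -0.0072, 0.1486]
eef_rot: [-0.035, 0.999, 0.0, 0.003]
contact_force: [0.2, -0.3, -1.1]
opening: 0.386
finger_force: 12.0
```

```bash
python3 - <<'E'
from h import *
move_to([.4415,-.135,.146],90)
E
```

```text
shift [ 146.  -118.     1.8] az 4.0 q7 1.34 tcp [ 0.5789 -0.0072  0.1486] yaw y 94.0 t 4.15
```

Request:
move_arm:
  targets:
    - [[0,50,-40,0,0,0,4],[0,98,-79,0,0,0,4],[0,146,-118,0,0,0,4],[0,146,-118,0,0,0,4],[0,146,-118,50,0,0,4],[0,146,-118,92,0,0,4],[0,146,-118,92,0,0,4],[0.5,146,-118,92,0,0,4],[0.5,146,-118,92,0,0,4],[0.5,146,-118,92,0,0,4]]

```text
clock: 5.4
tool_pos: [0.4408, -0.1352, 0.0554]
eef_rot: [0.0, 1.0, -0.0, 0.001]
contact_force: [0.7, -0.6, -0.5]
opening: 0.498
finger_force: 0.0
```

Request:
move_arm:
  targets:
    - [[0.5,0,0,-50,0,0,0],[0.5,0,0,-100,0,0,0],[0.65,0,0,-150,0,0,0],[0.65,0,0,-200,0,0,0],[0.65,0,0,-200,0,0,0]]

```text
clock: 6.02
tool_pos: [0.442, -0.1356, 0.2581]
eef_rot: [0.0, 1.0, -0.001, 0.004]
contact_force: [0.7, 0.5, 0.2]
opening: 0.654
finger_force: 0.0
```

```bash
python3 - <<'E'
from h import *
move_to([.588,-.091,.016],90)
ci=r.camera_info("wrist"); im=r.snapshot("wrist")[:,:,::-1].copy(); cv2.imwrite("pics/w2.png",im); np.save("w2.npy",ci,allow_pickle=True)
h=cv2.cvtColor(im,cv2.COLOR_BGR2HSV); m=(h[...,1]<60)&(h[...,2]>60)
g=proj(ci,[.588,-.091,.04]); print(g)
for b in blobs(m,100):
    if np.linalg.norm(b.mean(0)-g)<40: print(b.mean(0),rect(cast(ci,b,.04)))
E
```

```text
shift [-143.8   45.2  243.3] az -0.0 q7 1.52 tcp [ 0.442  -0.1356  0.2581] yaw y 90.0 t 6.025
[317.28106902 285.78384147]
[284.80620155 287.24806202] [ 591.5 -131.6   93.1    4.2    1.1]
[317.47647059 281.94705882] [583.8 -90.2  86.8  39.7 177.2]
```

View pics/w2.png

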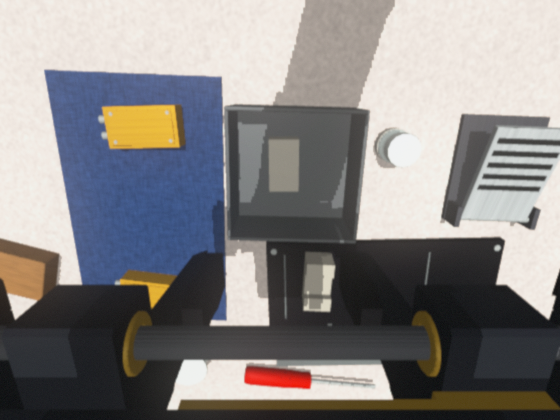

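The first foam is in the bin at (283,165), and the second foam is at (318,280) where expected.

Request:
move_arm:
  targets:
    - [[0.65,-48,15,0,0,0,0],[0.65,-97,30,40,0,0,0],[0.65,-145,45,90,0,0,0],[0.65,-145,45,140,0,0,0],[0.65,-145,45,190,0,0,0],[0.65,-145,45,225,0,0,0],[0.65,-145,45,242,0,0,0],[0.65,-145,45,242,0,0,0]]

```text
clock: 7.08
tool_pos: [0.5842, -0.0897, 0.0126]
eef_rot: [-0.0, 1.0, -0.0, -0.001]
contact_force: [0.7, -0.2, -0.1]
opening: 0.65
finger_force: 0.0
```

Request:
move_arm:
  targets:
    - [[0,0,0,0,0,0,0],[0,0,0,0,0,0,0],[0,0,0,0,0,0,0],[0,0,0,0,0,0,0],[0,0,0,-40,0,0,0],[0,0,0,-100,0,0,0],[0,0,0,-150,0,0,0],[0,0,0,-150,0,0,0]]
  newtons: 12

```text
clock: 8.07
tool_pos: [0.5874, -0.0902, 0.1657]
eef_rot: [0.0, 1.0, -0.0, 0.004]
contact_force: [-0.2, 0.5, -0.5]
opening: 0.39
finger_force: 11.8
```

```bash
python3 - <<'E'
from h import *
move_to([.4415,-.098,.166],90)
E
```

```text
shift [145.9  -7.8  -1.3] az -0.0 q7 1.38 tcp [ 0.5874 -0.0902  0.1657] yaw y 90.0 t 8.075
```

Request:
move_arm:
  targets:
    - [[0,50,-3,0,0,0,0],[0,100,-6,0,0,0,0],[0,146,-8,0,0,0,0],[0,146,-8,0,0,0,0],[0,146,-8,50,0,0,0],[0,146,-8,105,0,0,0],[0,146,-8,105,0,0,0],[0.5,146,-8,105,0,0,0],[0.5,146,-8,105,0,0,0],[0.5,146,-8,105,0,0,0]]

```text
clock: 9.32
tool_pos: [0.4402, -0.0984, 0.0591]
eef_rot: [0.0, 1.0, -0.0, 0.002]
contact_force: [0.4, -0.1, 0.5]
opening: 0.5
finger_force: 0.0
```

Request:
move_arm:
  targets:
    - [[0.5,0,0,-60,0,0,0],[0.5,0,0,-120,0,0,0],[0.65,0,-60,-180,0,0,0],[0.65,0,-120,-240,0,0,0],[0.65,0,-120,-240,0,0,0],[0.65,0,-120,-240,0,0,0]]

```text
clock: 10.07
tool_pos: [0.4395, -0.2213, 0.3003]
eef_rot: [0.003, 1.0, -0.002, 0.003]
contact_force: [-0.1, 0.2, -0.3]
opening: 0.65
finger_force: 0.0
```

```bash
cat >> h.py <<'E'
def look(name,z=.028):
    ci=r.camera_info("wrist"); im=r.snapshot("wrist")[:,:,::-1].copy(); cv2.imwrite(f"pics/{name}.png",im); np.save(name+".npy",ci,allow_pickle=True)
    h=cv2.cvtColor(im,cv2.COLOR_BGR2HSV)
    for b in blobs(brass(h),200): print("brass",b.mean(0).round(),rect(cast(ci,b,z)))
    return im,ci
E
python3 - <<'E'
from h import *
move_to([.394,-.290,.014],0)
look("w3")
E
```

```text
shift [ 46.8 -67.8 286.3] az 89.7 q7 1.67 tcp [ 0.4395 -0.2213  0.3003] yaw y 89.7 t 10.075
brass [259. 404.] [ 844.  -265.6  222.7   13.2   90.1]
brass [436. 350.] [731.4  14.7 102.9  15.3   6.9]
brass [128. 346.] [ 724.6 -461.8  118.5   19.6  168.7]
brass [236. 280.] [ 610.1 -288.9   56.7   39.8  172.8]
brass [ 94. 267.] [ 589.3 -486.6   75.7   35.2   71.9]
brass [225. 126.] [ 393.5 -291.6   80.    46.2   91.3]
```

View pics/w3.png

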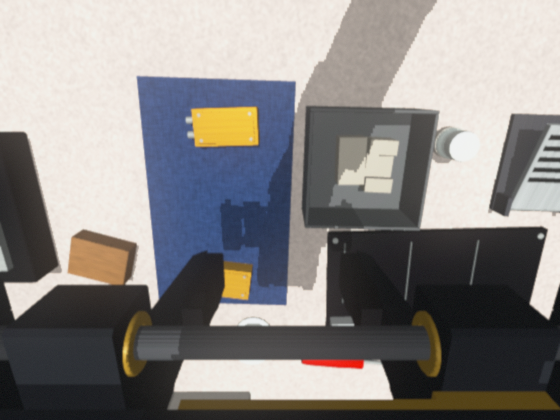

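Both foams are in the bin, at (355,160) and (382,165). Housing A is at (0.3935, -0.2915) with its long axis at yaw 91.3°. I'll pick it up across its width.

Request:
move_arm:
  targets:
    - [[0.75,47,-70,60,0,0,88.4],[0.75,47,-70,100,0,0,88.4],[0.75,47,-70,150,0,0,88.4],[0.75,47,-70,200,0,0,88.4],[0.75,47,-70,230,0,0,88.4],[0.75,47,-70,230,0,0,88.4],[0.75,47,-70,230,0,0,88.4],[0.75,47,-70,230,0,0,88.4],[0.75,47,-70,230,0,0,88.4],[0.75,47,-70,230,0,0,88.4]]

```text
clock: 11.38
tool_pos: [0.3919, -0.2868, 0.067]
eef_rot: [0.696, 0.718, 0.0, -0.001]
contact_force: [-0.1, -0.0, 0.9]
opening: 0.748
finger_force: 0.0
```

```bash
python3 - <<'E'
from h import *
s=r.get_state()
look("w4")
move_to([.3935,-.2915,.007],1.3)
E
```

```text
brass [290. 404.] [ 399.7 -419.1   79.     5.8    2. ]
brass [454. 349.] [ 511.9 -364.6   48.1    7.6  100.8]
brass [110. 346.] [ 277.1 -371.5   50.7    9.7   79.9]
brass [285. 238.] [ 393.5 -289.4   84.4   45.4   91.3]
shift [-4.4  1.5 60.1] az 0.5 q7 0.71 tcp [ 0.3919 -0.2872  0.0671] yaw y 1.8 t 11.425
```

Request:
move_arm:
  targets:
    - [[0.75,-4,1.5,30,0,0,0.5],[0.75,-4,1.5,59,0,0,0.5],[0.75,-4,1.5,59,0,0,0.5],[0.75,-4,1.5,59,0,0,0.5],[0,-4,1.5,59,0,0,0.5],[0,-4,1.5,59,0,0,0.5],[0,-4,1.5,59,0,0,0.5],[0,-4,1.5,59,0,0,0.5],[0,-4,1.5,59,0,0,0.5]]
  newtons: 30

```text
clock: 12.55
tool_pos: [0.394, -0.2922, 0.0089]
eef_rot: [0.7, 0.714, 0.0, 0.001]
contact_force: [-1.1, 1.5, 6.3]
opening: 0.515
finger_force: 30.0
```

```bash
python3 - <<'E'
from h import *
move_to([.62,-.10,.15],-88.9)
E
```

```text
shift [ 187.7  229.8 -140.9] az -90.0 q7 0.71 tcp [ 0.394  -0.2922  0.0089] yaw y 1.1 t 12.55
```

Request:
move_arm:
  targets:
    - [[0,0,0,-50,0,0,0],[0,0,0,-110,0,0,10],[0,40,40,-141,0,0,20],[0,80,75,-141,0,0,30],[0,120,110,-141,0,0,40],[0,160,140,-141,0,0,50],[0,200,165,-141,0,0,60],[0,235,190,-141,0,0,70],[0,260,210,-141,0,0,80],[0,280,224,-141,0,0,90]]

```text
clock: 13.8
tool_pos: [0.6125, -0.0055, 0.1487]
eef_rot: [1.0, 0.008, -0.0, -0.0]
contact_force: [-0.4, -0.7, -1.4]
opening: 0.523
finger_force: 30.0
```

Request:
move_arm:
  targets:
    - [[0,0,0,0,0,0,0],[0,0,0,0,0,0,0],[0,0,0,0,0,0,0]]

```text
clock: 14.18
tool_pos: [0.6113, -0.0095, 0.1495]
eef_rot: [1.0, 0.009, -0.0, 0.0]
contact_force: [0.1, 0.2, -1.3]
opening: 0.522
finger_force: 30.0
```

```bash
python3 - <<'E'
from h import *
im,ci=look("w5",.17)
move_to([.612,-.008,.024],-88.9)
print(r.get_state()["contact_force"], r.get_state()["opening"])
E
```

```text
brass [284. 404.] [546.8  -9.5  92.5   5.2  91. ]
brass [410. 347.] [582.7 -69.7  33.5   4.4   8.6]
brass [153. 347.] [580.7  49.8  33.4   4.4 173.6]
brass [281. 258.] [625.2  -9.   64.5  45.3   1.6]
shift [  0.6  -1.3 125.5] az -0.1 q7 -0.93 tcp [ 0.6115 -0.0093  0.1495] yaw y -89.0 t 14.225
[-0.12630296  0.25095159 -1.57489505] 0.5199028158298228
```

View pics/w5.png

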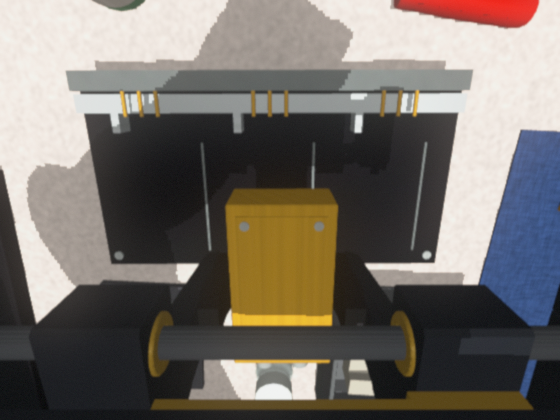

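The housing is held straight above bay 1. The fences are at (121,122), (238,122) and (357,122), and the front edge of the stop bar is at row ≈113.

```bash
python3 - <<'E'
from h import *
ci=np.load("w5.npy",allow_pickle=True).item(); im=cv2.imread("pics/w5.png"); g=im.mean(2)
print("cam",-ci["R"].T@ci["t"])
for y in (118,122,127,131): print(y,g[y,106:136:1].astype(int)[::2],g[y,228:250].astype(int),g[y,346:368].astype(int))
print(g[100:136,290].astype(int), g[100:140,238].astype(int))
print("bar edge",cast(ci,[[90,113],[180,113],[290,113],[450,113]],.03).round(4))
print("fence -y edge",cast(ci,[[130,122],[243.5,122],[362.5,122]],.03).round(4))
b=[b for b in blobs(brass(cv2.cvtColor(im,cv2.COLOR_BGR2HSV)),200) if 250<b[:,0].mean()<310 and b[:,1].mean()<300][0]
print("hous back top edge px",b[:,1].min(), cast(ci,[[280,b[:,1].min()]],.15-.007+.026),cast(ci,[[228,203],[336,203]],.169).round(4))
E
```

```text
cam [ 0.69168681 -0.00755506  0.29566409]
118 [ 66  65 136 226 226 226 171  95  93  97  96  84  53  51  49] [ 36  38  37  40  69 116 143 147 149 148 147 147 136 103  79  61  39  36
  38  35  38  35] [ 49  48  49  50  61  82  86  89 115 179 227 235 235 234 234 224 163  89
  48  41  43  44]
122 [ 65  65  91 215 225 225 210 102  93  92  92  87  56  50  49] [ 37  35  36  37  61 105 137 146 146 146 147 146 136 102  81  67  46  34
  37  35  35  35] [ 46  48  46  48  63  82  85  89 129 199 229 233 234 234 233 222 157  80
  44  40  42  43]
127 [ 62  59  58 118 150 149 141 104  91  90  88  89  64  47  45] [ 35  34  32  36  50  94 130 140 141 141 141 141 133 104  84  72  47  36
  31  34  36  33] [ 44  45  46  53  72  83  84  90 144 218 230 230 231 230 220 166 106  58
  40  39  37  38]
131 [ 56  57  55  88 143 143 143 117  88  86  77  69  54  46  45] [ 33  32  33  33  42  82 128 139 140 141 139 138 134 110  75  54  38  33
  30  33  33  32] [ 44  44  42  45  52  61  68  91 152 217 228 228 228 227 216 156  83  46
  36  37  36  40]
[151 149 149 148 149 148 149 149 149 149 148 140 114  73  46  37  38  38
  36  37  35  33  33  34  34  34  35  35  32  31  32  32  32  30  33  32] [149 148 149 149 148 149 149 147 147 148 148 148 146 146 146 145 145 146
 147 148 148 147 147 145 142 140 141 141 141 143 146 139 113  72  42  30
  30  30  28  34]
bar edge [[ 0.6775  0.1398]
 [ 0.6788  0.0702]
 [ 0.6804 -0.0149]
 [ 0.6828 -0.1388]]
fence -y edge [[ 0.6713  0.1097]
 [ 0.673   0.0212]
 [ 0.6747 -0.0716]]
hous back top edge px 189 [[ 0.65722136 -0.00785994]] [[ 0.651   0.0129]
 [ 0.6518 -0.0305]]
```

Request:
move_arm:
  targets:
    - [[0,0,0,50,0,0,0],[0,0,0,100,0,0,0],[0,0,0,123,0,0,0],[0,0,0,127,0,0,0],[0,0,0,129.5,0,0,0],[0,0,0,129.5,0,0,0],[0,10,0,129.5,0,0,0],[0,20,0,129.5,0,0,0],[0,22,0,129.5,0,0,0],[0,22,0,129.5,0,0,0]]

```text
clock: 15.48
tool_pos: [0.6342, -0.0072, 0.0196]
eef_rot: [1.0, 0.01, -0.0, 0.0]
contact_force: [-0.1, 0.5, -2.0]
opening: 0.518
finger_force: 30.0
```

Request:
move_arm:
  targets:
    - [[0,2,0,0,0,0,0],[0,4,0,0,0,0,0],[0,5,0,0,0,0,0],[0,6,0,0,0,0,0],[0,7,0,0,0,0,0],[0,7,0,0,0,0,0],[0,7,0,0,0,0,0]]

```text
clock: 16.35
tool_pos: [0.6411, -0.0071, 0.0197]
eef_rot: [1.0, 0.01, -0.0, -0.0]
contact_force: [0.0, -0.6, -1.7]
opening: 0.519
finger_force: 30.0
```

Request:
move_arm:
  targets:
    - [[0,0,0,0.5,0,0,0],[0,0,0,1,0,0,0],[0,1,0,1,0,0,0],[0,1.5,0,1,0,0,0],[0,2,0,1,0,0,0],[0,2.5,0,1,0,0,0],[0,2.5,0,1,0,0,0]]

```text
clock: 17.23
tool_pos: [0.6413, -0.0071, 0.019]
eef_rot: [1.0, 0.009, -0.002, -0.001]
contact_force: [-7.0, -0.0, 7.5]
opening: 0.52
finger_force: 30.0
```

```bash
python3 - <<'E'
from h import *
look("w6",.04)
ci=np.load("w6.npy",allow_pickle=True).item();print(proj(ci,[.68,0,.03]),r.get_state()["contact_force"])
E
```

```text
brass [382. 403.] [580.8 -60.  141.7   9.1  91.1]
brass [282. 361.] [603.8  -7.8  44.8   2.4  91.1]
brass [153. 348.] [610.4  52.1  32.3   4.4 173.6]
brass [410. 347.] [613.3 -67.   33.6   4.8   8.6]
brass [276. 239.] [659.7  -6.6  72.1  45.4   1.1]
brass [ 48. 191.] [684.8  85.3  18.4   3.3 179.7]
brass [ 17. 191.] [684.7  97.5  17.9   3.3   0.7]
brass [541. 191.] [ 688.8 -107.8   18.8    3.9    1.8]
brass [510. 190.] [ 6.887e+02 -9.570e+01  1.830e+01  3.400e+00  1.000e-01]
brass [478. 190.] [688.5 -83.3  18.3   3.3   1.1]
[266.84337642 200.07443097] [-7.01970751  0.19647462  7.66609662]
```

View pics/w6.png

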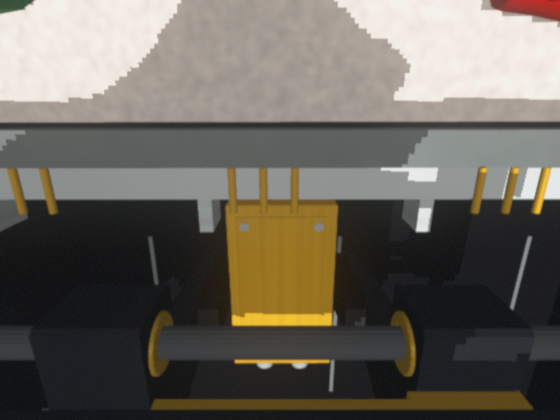

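The housing's back end is flush against the bar, with a gap of about 6 mm to the fence at (213,215). I'll slide it in +y.

Request:
move_arm:
  targets:
    - [[0,0,-1,-0.5,0,0,0],[0,0,-3,-0.5,0,0,0],[0,0,-4.5,-0.5,0,0,0],[0,0,-6,-0.5,0,0,0],[0,0,-7,-0.5,0,0,0],[0,0,-8,-0.5,0,0,0],[0,0,-8,-0.5,0,0,0]]

```text
clock: 18.15
tool_pos: [0.6412, -0.0022, 0.0191]
eef_rot: [1.0, 0.008, -0.002, 0.002]
contact_force: [-3.8, -5.1, 2.7]
opening: 0.521
finger_force: 30.0
```

Request:
move_arm:
  targets:
    - [[0,1,-1,-0.3,0,0,0],[0,1,-2,-0.3,0,0,0],[0,1,-2,-0.3,0,0,0],[0,1,-2,-0.3,0,0,0]]

```text
clock: 18.65
tool_pos: [0.6412, -0.0008, 0.0191]
eef_rot: [1.0, 0.008, -0.003, 0.002]
contact_force: [-6.4, -5.4, 2.2]
opening: 0.519
finger_force: 30.0
```

Request:
move_arm:
  targets:
    - [[0,0,-1,-0.3,0,0,0],[0,0,-2,-0.3,0,0,0],[0,0,-3,-0.3,0,0,0],[0,0,-3,-0.3,0,0,0]]

```text
clock: 19.15
tool_pos: [0.6411, -0.0, 0.0193]
eef_rot: [1.0, 0.007, -0.003, 0.004]
contact_force: [-5.3, -8.1, -0.6]
opening: 0.516
finger_force: 30.0
```

```bash
python3 - <<'E'
from h import *
im,ci=look("w7",.04)
cv2.imwrite("pics/c7.png",cv2.resize(im[160:300,170:390],None,fx=3.5,fy=3.5,interpolation=cv2.INTER_CUBIC))
E
```

```text
brass [385. 402.] [579.6 -56.4 136.8   9.2  90.3]
brass [282. 361.] [ 6.034e+02 -3.000e-01  4.490e+01  2.400e+00  9.040e+01]
brass [410. 347.] [611.9 -60.2  33.2   4.7   7.7]
brass [153. 347.] [610.9  59.4  32.8   4.3 173.3]
brass [  5. 194.] [684.5 109.5  17.4   3.4   1.9]
brass [ 66. 192.] [6.848e+02 8.520e+01 1.830e+01 3.300e+00 4.000e-01]
brass [ 35. 192.] [684.7  97.4  18.3   3.3   1. ]
brass [556. 191.] [ 688.4 -108.    18.1    3.9    1.9]
brass [282. 239.] [6.596e+02 3.000e-01 7.280e+01 4.570e+01 5.000e-01]
brass [527. 189.] [688.5 -95.8  18.4   3.8   0.8]
brass [496. 189.] [688.7 -83.4  18.4   3.3   1.8]
```

View pics/c7.png

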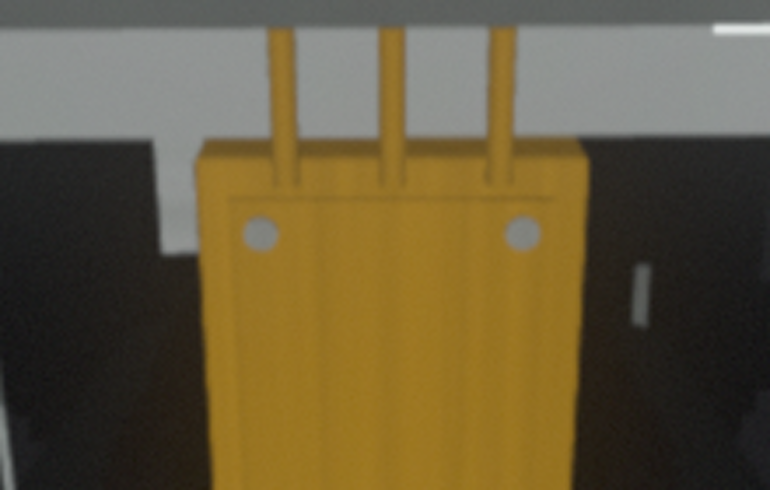

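The housing is against both the bar and the fence. I'll relax, release and rise toward housing B.

Request:
move_arm:
  targets:
    - [[0,0,1,0,0,0,0],[0.7,0,3,-0.5,0,0,0],[0.7,0,3,-0.5,0,0,0],[0.7,0,3,-0.5,0,0,0],[0.7,0,3,-40,0,0,0],[0.7,0,3,-100,0,0,0],[0.7,0,3,-160,0,0,0],[0.7,-20,3,-220,0,0,0],[0.7,-40,3,-250,0,0,0],[0.7,-40,3,-250,0,0,0]]

```text
clock: 20.45
tool_pos: [0.605, 0.002, 0.2727]
eef_rot: [1.0, 0.01, 0.003, -0.0]
contact_force: [0.0, 0.0, -0.1]
opening: 0.702
finger_force: 0.0
```

```bash
python3 - <<'E'
from h import *
look("w8",.038)
look("w8b",.028)
move_to([.61,-.31,.1],-8)
E
```

```text
brass [301. 404.] [250.3 -24.8 314.8  13.8  91.5]
brass [445. 347.] [ 358.5 -231.6   99.8   16.    10.3]
brass [118. 347.] [349.7 225.3  99.8  15.2 171.1]
brass [529. 165.] [ 617.6 -290.7   83.1   44.6   82.1]
brass [284. 127.] [ 6.479e+02 -1.000e-01  9.540e+01  4.780e+01  1.100e+00]
brass [301. 404.] [238.7 -26.6 325.5  15.1  91.5]
brass [445. 348.] [ 349.6 -236.5  100.7   16.3   10.4]
brass [118. 347.] [341.7 230.6 103.9  16.3 172. ]
brass [531. 166.] [ 615.9 -297.    82.8   45.7   82.2]
brass [285. 126.] [ 6.468e+02 -4.000e-01  9.870e+01  4.900e+01  8.000e-01]
shift [ -1.  313.3 169. ] az -80.8 q7 -1.05 tcp [0.6046 0.0031 0.2693] yaw y -88.8 t 20.55
```

View pics/w8.png

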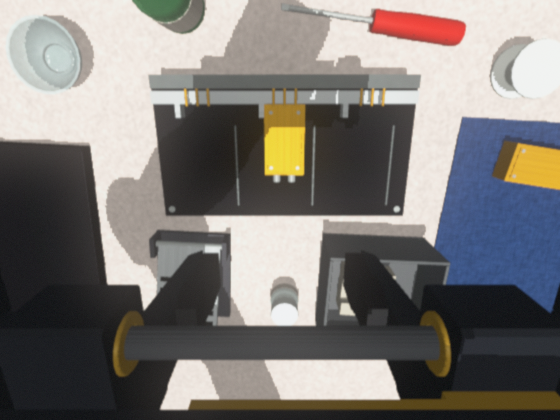

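Housing A sits home in bay 1 at (284,138), and housing B is at (531,166). I'll move over B.

Request:
move_arm:
  targets:
    - [[0.75,0,40,0,0,0,-80],[0.75,0,80,20,0,0,-80],[0.75,0,120,40,0,0,-80],[0.75,0,160,60,0,0,-80],[0.75,0,200,80,0,0,-80],[0.75,0,240,100,0,0,-80],[0.75,0,280,120,0,0,-80],[0.75,1,311,130,0,0,-80],[0.75,1,311,130,0,0,-80],[0.75,1,311,130,0,0,-80]]

```text
clock: 21.8
tool_pos: [0.6117, -0.307, 0.1384]
eef_rot: [0.76, 0.65, 0.0, -0.001]
contact_force: [0.2, 0.4, 0.7]
opening: 0.754
finger_force: 0.0
```

Request:
move_arm:
  targets:
    - [[0.75,0,0,0,0,0,0],[0.75,0,0,0,0,0,0]]

```text
clock: 22.05
tool_pos: [0.6121, -0.3073, 0.14]
eef_rot: [0.759, 0.651, 0.0, -0.0]
contact_force: [0.4, -0.3, 0.1]
opening: 0.751
finger_force: 0.0
```

```bash
python3 - <<'E'
from h import *
move_to([.612,-.308,.008],-8)
look("w9",.028)
E
```

```text
shift [-8.00e-01 -1.00e-01  1.32e+02] az -0.8 q7 0.49 tcp [ 0.6121 -0.3073  0.14  ] yaw y -8.8 t 22.05
brass [264. 390.] [ 559.1 -493.6   97.1   60.   171.2]
brass [109. 349.] [ 426.6 -427.8   65.    10.6   72.4]
brass [454. 349.] [ 752.2 -477.4   66.1   10.6   90.2]
brass [284. 200.] [ 614.  -308.2   82.4   45.3   82.2]
```

Request:
move_arm:
  targets:
    - [[0.75,-1,1,50,0,0,-0.9],[0.75,-1,1,95,0,0,-0.9],[0.75,-1,1,125,0,0,-0.9],[0.75,-1,1,131,0,0,-0.9],[0.75,-1,1,131,0,0,-0.9],[0,-1,1,131,0,0,-0.9],[0,-1,1,131,0,0,-0.9],[0,-1,1,131,0,0,-0.9],[0,-1,1,131,0,0,-0.9],[0,-1,1,131,0,0,-0.9]]
  newtons: 30

```text
clock: 23.35
tool_pos: [0.6133, -0.3104, 0.0102]
eef_rot: [0.755, 0.656, 0.001, 0.001]
contact_force: [-0.1, 0.5, 6.7]
opening: 0.519
finger_force: 30.0
```

```bash
python3 - <<'E'
from h import *
move_to([.612,-.102,.15],-8)
E
```

```text
shift [ 206.1  -29.9 -140. ] az 0.0 q7 0.54 tcp [ 0.6133 -0.3104  0.0102] yaw y -8.0 t 23.35
```

Request:
move_arm:
  targets:
    - [[0,0,0,-50,0,0,0],[0,0,0,-110,0,0,10],[0,26,-4,-140,0,0,20],[0,52,-8,-140,0,0,30],[0,78,-12,-140,0,0,40],[0,104,-16,-140,0,0,50],[0,130,-20,-140,0,0,60],[0,156,-23,-140,0,0,70],[0,182,-26,-140,0,0,81],[0,205,-30,-140,0,0,81]]

```text
clock: 24.6
tool_pos: [0.6106, -0.1009, 0.1481]
eef_rot: [1.0, 0.009, -0.001, -0.0]
contact_force: [0.2, 0.3, -2.5]
opening: 0.523
finger_force: 30.0
```

Request:
move_arm:
  targets:
    - [[0,0,0,0,0,0,0],[0,0,0,0,0,0,0],[0,0,0,0,0,0,0]]

```text
clock: 24.98
tool_pos: [0.6109, -0.1046, 0.149]
eef_rot: [1.0, 0.008, 0.0, 0.0]
contact_force: [-0.3, -0.2, -2.2]
opening: 0.52
finger_force: 30.0
```

```bash
python3 - <<'E'
from h import *
move_to([.612,-.102,.0205],-88.9)
im,ci=look("w10",.166)
E
```

```text
shift [  1.1  -2.7 128.5] az -0.2 q7 -0.79 tcp [ 0.6109 -0.1046  0.149 ] yaw y -89.1 t 24.975
brass [261. 404.] [542.6 -93.8  76.    4.7  90.8]
brass [410. 347.] [ 578.8 -166.6   33.9    4.5    8.5]
brass [153. 347.] [577.1 -43.6  33.8   4.5 173.4]
brass [281. 257.] [ 623.5 -104.3   67.    46.6    0.8]
brass [149. 142.] [669.6 -52.7  48.3  26.    0.9]
```

Request:
move_arm:
  targets:
    - [[0,0,0,50,0,0,-0.2],[0,0,0,100,0,0,-0.2],[0,0,0,123,0,0,-0.2],[0,0,0,127,0,0,-0.2],[0,0,0,128,0,0,-0.2],[0,0,0,128,0,0,-0.2],[0,10,0,128,0,0,-0.2],[0,20,-1,128,0,0,-0.2],[0,26,-2,128,0,0,-0.2],[0,26,-2,128,0,0,-0.2]]

```text
clock: 26.28
tool_pos: [0.6377, -0.0999, 0.0207]
eef_rot: [1.0, 0.011, 0.0, 0.0]
contact_force: [-0.3, 0.3, -2.3]
opening: 0.521
finger_force: 30.0
```

Request:
move_arm:
  targets:
    - [[0,1,0,0.3,0,0,0],[0,2,0,0.6,0,0,0],[0,4,0,0.9,0,0,0],[0,5,0,0.9,0,0,0],[0,6,0,0.9,0,0,0],[0,7,0,0.9,0,0,0],[0,7,0,0.9,0,0,0]]

```text
clock: 27.15
tool_pos: [0.6426, -0.1005, 0.0202]
eef_rot: [1.0, 0.01, -0.001, -0.0]
contact_force: [-5.7, 0.4, 5.2]
opening: 0.521
finger_force: 30.0
```

Request:
move_arm:
  targets:
    - [[0,0.5,-1,-0.6,0,0,0],[0,0.5,-3,-0.6,0,0,0],[0,0.5,-4.5,-0.6,0,0,0],[0,0.5,-6,-0.6,0,0,0],[0,0.5,-7,-0.6,0,0,0],[0,0.5,-8,-0.6,0,0,0],[0,0.5,-9,-0.6,0,0,0],[0,0.5,-9,-0.6,0,0,0]]

```text
clock: 28.15
tool_pos: [0.6425, -0.095, 0.0203]
eef_rot: [1.0, 0.009, -0.001, 0.003]
contact_force: [-5.4, -5.4, 0.2]
opening: 0.522
finger_force: 30.0
```

```bash
python3 - <<'E'
from h import *
im,ci=look("w11",.04)
cv2.imwrite("pics/c11.png",cv2.resize(im[160:300,170:390],None,fx=3.5,fy=3.5,interpolation=cv2.INTER_CUBIC))
E
```

```text
brass [460. 401.] [ 580.6 -184.    70.4    9.2   90.6]
brass [153. 348.] [610.9 -35.3  32.5   4.4 173.6]
brass [410. 347.] [ 613.  -155.8   33.9    4.4    8.7]
brass [ 59. 225.] [657.8  -1.8  78.2  49.4 167.2]
brass [282. 238.] [660.8 -94.6  74.1  45.7   0.8]
```

View pics/c11.png

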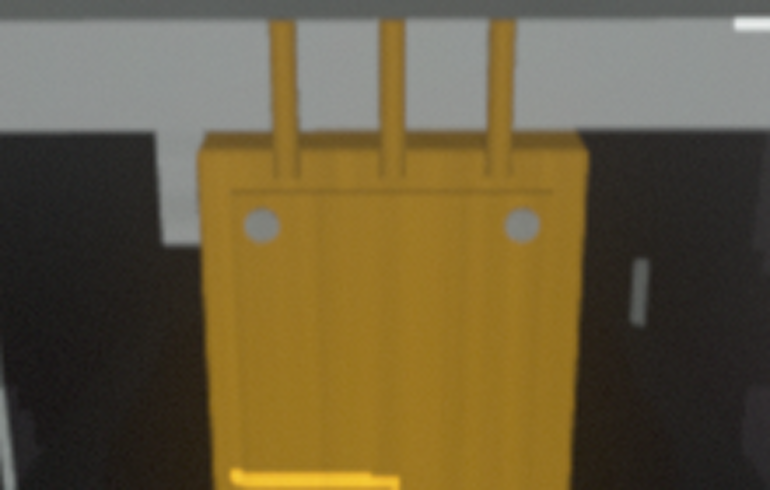

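Almost touching the fence; I'll push 2 mm more in y, then release and rise.

Request:
move_arm:
  targets:
    - [[0,0,-1,0,0,0,0],[0,0,-2,0,0,0,0],[0,0,-2.5,0,0,0,0],[0,0,-2.5,0,0,0,0]]

```text
clock: 28.7
tool_pos: [0.6425, -0.0949, 0.0204]
eef_rot: [1.0, 0.008, -0.001, 0.004]
contact_force: [-4.6, -9.3, -1.4]
opening: 0.519
finger_force: 30.0
```

Request:
move_arm:
  targets:
    - [[0,0,1,0,0,0,0],[0.7,0,3,-0.5,0,0,0],[0.7,0,3,-0.5,0,0,0],[0.7,0,3,-0.5,0,0,0],[0.7,0,3,-40,0,0,0],[0.7,0,3,-100,0,0,0],[0.7,0,3,-160,0,0,0],[0.7,-20,-50,-190,0,0,0],[0.7,-50,-80,-190,0,0,0],[0.7,-50,-80,-190,0,0,0]]

```text
clock: 29.95
tool_pos: [0.591, -0.0054, 0.2106]
eef_rot: [1.0, 0.013, -0.001, -0.002]
contact_force: [0.6, -0.4, 0.5]
opening: 0.7
finger_force: 0.0
```

```bash
python3 - <<'E'
from h import *
im,ci=look("w12",.038)
cv2.imwrite("pics/c12.png",cv2.resize(im[40:260,130:450],None,fx=2.4,fy=2.4,interpolation=cv2.INTER_CUBIC))
E
```

```text
brass [285. 404.] [302.4  -8.6 224.   11.6  91.7]
brass [445. 348.] [ 396.3 -202.1   82.9   13.4   10.8]
brass [118. 347.] [386.  181.9  84.6  13.4 172.2]
brass [380. 115.] [650.3 -93.3  96.5  50.2   1.3]
brass [278. 114.] [6.478e+02 1.000e-01 9.650e+01 4.700e+01 1.500e+00]
```

View pics/c12.png

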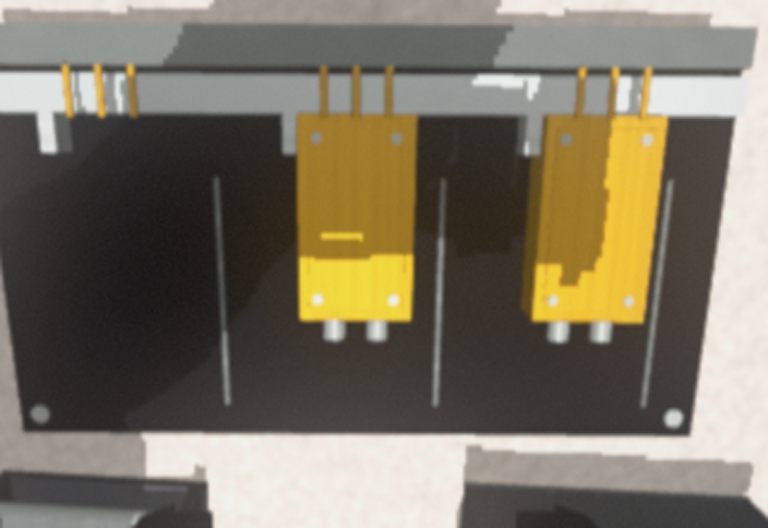

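Both housings sit home against the bar and their fences in bays 1 and 2 (crop positions 357,215 and 600,215), with the connectors facing the robot. Next is the pedal.

```bash
python3 - <<'E'
from h import *
ci=np.load("w1.npy",allow_pickle=True).item()
n=cast(ci,[[364,77.4],[420.4,81.1]],.058); f=cast(ci,[[349.3,157],[403.7,158]],.033)
print(n.round(4),f.round(4)); a,b=n.mean(0),f.mean(0); print(a,b,np.linalg.norm(a-b)); u=(a-b)/np.linalg.norm(a-b)
print("pad", a-u*.023, "yaw",np.degrees(np.arctan2(*(-u)[::-1])))
s=r.camera_info("side"); print([proj(s,[*p,z]).round() for p,z in ((n[0],.058),(n[1],.058),(f[0],.033),(f[1],.033))])
p=a-u*.023; move_to([*p,.10],90)
E
```

```text
[[0.3903 0.086 ]
 [0.395  0.1641]] [[0.5044 0.0781]
 [0.5058 0.1628]]
[0.3926532  0.12508134] [0.5050713  0.12043998] 0.11251387116535756
pad [0.41563363 0.12413256] yaw -2.3642059371736184
[array([354., 248.]), array([352., 271.]), array([306., 249.]), array([303., 274.])]
shift [-173.6 -135.9  110.9] az 1.4 q7 -0.95 tcp [ 0.5924 -0.0078  0.2108] yaw y -88.6 t 30.0
```

Request:
move_arm:
  targets:
    - [[0,-45,-34,0,0,0,0],[0,-90,-68,0,0,0,0],[0,-135,-102,20,0,0,0],[0,-174,-136,60,0,0,0],[0,-174,-136,111,0,0,0],[0,-174,-136,130,0,0,0],[0,-174,-136,140,0,0,0],[0,-174,-136,145,0,0,0],[0,-174,-136,145,0,0,0]]

```text
clock: 31.12
tool_pos: [0.4167, 0.122, 0.0653]
eef_rot: [1.0, 0.01, 0.0, 0.0]
contact_force: [0.5, 0.1, -0.2]
opening: 0.003
finger_force: 0.0
```

```bash
python3 - <<'E'
from h import *
move_to([.4156,.124,.038],90)
E
```

```text
shift [-1.  -2.  27.3] az 1.1 q7 -0.94 tcp [0.4167 0.122  0.0653] yaw y -88.9 t 31.125
```

Request:
move_arm:
  targets:
    - [[0,-1,-2,6,0,0,0],[0,-1,-2,12,0,0,0],[0,-1,-2,17,0,0,0],[0,-1,-2,22,0,0,0],[0,-1,-2,26,0,0,0],[0,-1,-2,29,0,0,0],[0,-1,-2,29,0,0,0]]

```text
clock: 32.0
tool_pos: [0.4164, 0.1254, 0.0398]
eef_rot: [1.0, 0.011, -0.005, 0.001]
contact_force: [-4.0, -0.8, 8.2]
opening: 0.006
finger_force: 3.4
```

Request:
move_arm:
  targets:
    - [[0,0,0,2,0,0,0],[0,0,0,4,0,0,0],[0,0,0,6,0,0,0],[0,0,0,8,0,0,0],[0,0,0,10,0,0,0],[0,0,0,10,0,0,0]]

```text
clock: 32.75
tool_pos: [0.4176, 0.1258, 0.0323]
eef_rot: [1.0, 0.011, -0.009, 0.002]
contact_force: [-6.0, -1.0, 9.6]
opening: 0.011
finger_force: 4.4
```

Request:
move_arm:
  targets:
    - [[0,0,0,2,0,0,0],[0,0,0,4,0,0,0],[0,0,0,6,0,0,0],[0,0,0,6,0,0,0]]

```text
clock: 33.25
tool_pos: [0.4178, 0.1259, 0.0302]
eef_rot: [1.0, 0.01, -0.011, 0.002]
contact_force: [-9.0, -3.5, 43.9]
opening: 0.005
finger_force: 21.6
```

On its stop (force jumped). I'll ease off slightly and hold for over a second.

Request:
move_arm:
  targets:
    - [[0,0,0,-2.5,0,0,0],[0,0,0,-2.5,0,0,0],[0,0,0,-2.5,0,0,0],[0,0,0,-2.5,0,0,0],[0,0,0,-2.5,0,0,0],[0,0,0,-2.5,0,0,0],[0,0,0,-2.5,0,0,0],[0,0,0,-2.5,0,0,0],[0,0,0,-2.5,0,0,0]]

```text
clock: 34.38
tool_pos: [0.4189, 0.1262, 0.0308]
eef_rot: [1.0, 0.011, -0.01, 0.002]
contact_force: [-6.5, -1.2, 15.9]
opening: 0.004
finger_force: 8.1
```

Request:
move_arm:
  targets:
    - [[0,0,0,-15,0,0,0],[0,0,0,-30,0,0,0],[0,0,0,-80,0,0,0],[0.7,0,0,-140,0,0,0],[0.7,50,30,-180,0,0,0],[0.7,100,60,-200,0,0,0],[0.7,150,95,-200,0,0,0],[0.7,160,120,-200,0,0,0],[0.7,160,120,-200,0,0,0],[0.7,160,120,-200,0,0,0]]

```text
clock: 35.62
tool_pos: [0.5873, 0.0124, 0.2275]
eef_rot: [1.0, 0.011, -0.008, 0.001]
contact_force: [-1.2, -0.0, -0.3]
opening: 0.696
finger_force: 0.0
```

```bash
python3 - <<'E'
from h import *
im,ci=look("w13",.038)
move_to([.640,-.0003,.017],-88.9)
print([proj(ci,p).round(1) for p in ((.68,.0225,.038),(.6,.0225,.038),(.6825,-.072,.038))])
a=cv2.resize(im[20:260,100:480],None,fx=2,fy=2); cv2.imwrite("pics/c13.png",a)
E
```

```text
brass [283. 404.] [271.8   7.8 240.7  10.8  91. ]
brass [445. 348.] [ 371.  -198.    91.4   14.3   11. ]
brass [118. 347.] [364.1 210.1  92.2  14.2 171.7]
brass [392. 107.] [650.3 -92.6  96.3  51.8   1.1]
brass [295. 107.] [ 6.479e+02 -3.000e-01  9.720e+01  4.730e+01  7.000e-01]
shift [ 55.9  13.9 209.7] az 0.2 q7 -1.08 tcp [0.5873 0.0129 0.2276] yaw y -88.7 t 35.675
[array([272.3,  80.2]), array([271.2, 163.7]), array([372.2,  79.8])]
```

Request:
move_arm:
  targets:
    - [[0.7,28,7,30,0,0,0.2],[0.7,56,14,80,0,0,0.2],[0.7,56,14,120,0,0,0.2],[0.7,56,14,140,0,0,0.2],[0.7,56,14,150,0,0,0.2],[0.7,56,14,150,0,0,0.2],[0.7,56,14,150,0,0,0.2]]

```text
clock: 36.55
tool_pos: [0.6431, -0.0023, 0.079]
eef_rot: [1.0, 0.009, -0.006, 0.002]
contact_force: [0.2, 0.1, 0.3]
opening: 0.703
finger_force: 0.0
```

```bash
python3 - <<'E'
from h import *
im,ci=look("w14",.038)
move_to([.640,-.0003,.018],-88.9); e=pose()[1]; print((e.T@[0,0,-1]).round(4),r.get_state()["eef_rot"])
t=r.camera_info("top"); print("carrier top",rect(cast(t,np.array([[52,94],[184,100],[163,370],[24,360]])/2.95+[150,155],.018)))
E
```

```text
brass [296. 404.] [505.5 -10.7 148.2   7.9  90.7]
brass [118. 348.] [556.  109.1  49.1   7.6 172.4]
brass [445. 347.] [ 560.  -117.4   51.5    8.2   11.3]
brass [277. 214.] [6.478e+02 1.000e-01 9.540e+01 4.680e+01 1.000e+00]
brass [433. 212.] [649.9 -91.3  95.5  53.7   1.1]
shift [-2.2 -2.3 60.9] az -0.1 q7 -1.0 tcp [ 0.643  -0.0023  0.0789] yaw y -89.0 t 36.6
[ 0.0126 -0.0043  0.9999] [ 0.99993825  0.00889703 -0.00627495  0.00222887]
carrier top [477.3 319.9 298.2 151.5 178.4]
```

Request:
move_arm:
  targets:
    - [[0.7,-2,-2,25,0.25,0.72,-0.1],[0.7,-2,-2,48,0.25,0.72,-0.1],[0.7,-2,-2,58,0.25,0.72,-0.1],[0.7,-2,-2,60,0.25,0.72,-0.1],[0.7,-2,-2,60,0.25,0.72,-0.1],[0,-2,-2,60,0.25,0.72,-0.1],[0,-2,-2,60,0.25,0.72,-0.1],[0,-2,-2,60,0.25,0.72,-0.1],[0,-2,-2,60,0.25,0.72,-0.1],[0,-2,-2,60,0.25,0.72,-0.1]]
  newtons: 30

```text
clock: 37.85
tool_pos: [0.6396, -0.0005, 0.018]
eef_rot: [1.0, 0.01, -0.001, -0.0]
contact_force: [-1.3, 0.7, 5.8]
opening: 0.521
finger_force: 30.0
```

```bash
python3 - <<'E'
from h import *
move_to([.547,.317,.12],-91.8); print(r.get_state()["eef_rot"])
E
```

```text
shift [ -86.6 -319.3 -101.7] az 2.9 q7 -0.94 tcp [ 6.396e-01 -5.000e-04  1.800e-02] yaw y -88.9 t 37.85
[ 9.99952438e-01  9.71924417e-03 -7.95644386e-04 -1.60889622e-04]
```

Request:
move_arm:
  targets:
    - [[0,0,0,-1,0,0,0],[0,-10,1,-2,0,0,0],[0,-30,1,-2,0,0,0],[0,-45,1,-30,0,0,0],[0,-60,1,-80,0,0,0],[0,-70,-50,-110,0,0,3],[0,-80,-105,-110,0,0,3],[0,-87,-160,-110,0,0,3],[0,-87,-215,-110,0,0,3],[0,-87,-270,-110,0,0,3]]

```text
clock: 39.1
tool_pos: [0.5459, 0.269, 0.1273]
eef_rot: [1.0, -0.017, -0.002, 0.0]
contact_force: [1.2, -0.4, -1.9]
opening: 0.521
finger_force: 30.0
```

Request:
move_arm:
  targets:
    - [[0,0,-49,0,0,0,0],[0,0,-49,0,0,0,0],[0,0,-49,20,0,0,0],[0,0,-49,20,0,0,0]]

```text
clock: 39.6
tool_pos: [0.5471, 0.3142, 0.1054]
eef_rot: [1.0, -0.018, -0.004, 0.001]
contact_force: [0.1, -0.2, -1.5]
opening: 0.519
finger_force: 30.0
```

```bash
python3 - <<'E'
from h import *
move_to([.547,.317,.011],-91.8); print(r.get_state()["eef_rot"],r.get_state()["contact_force"])
im,ci=look("w15",.14)
h=cv2.cvtColor(im,cv2.COLOR_BGR2HSV)
E
```

```text
shift [ 0.4 -3.1 94.4] az -0.3 q7 -1.5 tcp [0.5471 0.3142 0.1054] yaw y -92.1 t 39.6
[ 0.99983081 -0.0180082  -0.00351492  0.00130213] [ 0.09246578 -0.22553384 -1.48072699]
brass [410. 347.] [527.9 261.9  30.    4.    6.4]
brass [153. 347.] [532.  367.9  29.9   4.  169.6]
brass [282. 257.] [569.4 313.5  57.5  40.4 177.9]
```

Request:
move_arm:
  targets:
    - [[0,0,-3,40,0.14,0.4,0],[0,0,-3,75,0.14,0.4,0],[0,0,-3,88,0.14,0.4,0],[0,0,-3,92,0.14,0.4,0],[0,0,-3,94.5,0.14,0.4,0],[0,0,-3,95.5,0.14,0.4,0],[0,0,-3,95.5,0.14,0.4,0]]

```text
clock: 40.52
tool_pos: [0.549, 0.3199, 0.0129]
eef_rot: [1.0, -0.016, 0.003, -0.001]
contact_force: [0.6, 0.3, -1.4]
opening: 0.52
finger_force: 30.0
```

Request:
move_arm:
  targets:
    - [[0.7,0,0,0,0,0,0],[0.7,0,0,0,0,0,0],[0.7,0,0,0,0,0,0],[0.7,0,0,-40,0,0,0],[0.7,0,0,-100,0,0,0],[0.7,0,50,-160,0,0,0],[0.7,0,105,-180,0,0,-3],[0.7,10,160,-180,0,0,-3],[0.7,20,220,-180,0,0,-3],[0.7,30,280,-180,0,0,-3]]

```text
clock: 41.78
tool_pos: [0.5688, 0.0365, 0.1921]
eef_rot: [1.0, 0.01, 0.003, -0.001]
contact_force: [1.1, 0.0, 0.5]
opening: 0.702
finger_force: 0.0
```

Request:
move_arm:
  targets:
    - [[0.7,10,60,0,0,0,0],[0.7,20,120,20,0,0,0],[0.7,20,120,40,0,0,0],[0.7,20,120,40,0,0,0]]

```text
clock: 42.28
tool_pos: [0.59, -0.0813, 0.1502]
eef_rot: [1.0, 0.009, 0.001, -0.002]
contact_force: [0.3, 0.7, -0.3]
opening: 0.704
finger_force: 0.0
```

```bash
python3 - <<'E'
from h import *
move_to([.6415,-.0945,.018],-88.9); e=pose()[1]; print((e.T@[0,0,-1]).round(4))
im,ci=look("w16",.038)
E
```

```text
shift [ 51.1  14.5 132.2] az -0.1 q7 -0.86 tcp [ 0.59   -0.0813  0.1502] yaw y -89.0 t 42.275
[-0.0015  0.0033  1.    ]
brass [257. 404.] [372.7 -54.2 126.   10.4  92.2]
brass [118. 348.] [440.5  71.8  66.9  10.9 171.8]
brass [445. 347.] [ 447.9 -238.8   69.1   10.8   10.2]
brass [302. 114.] [650.3 -94.9  96.3  46.7   1. ]
```

Request:
move_arm:
  targets:
    - [[0.7,25,7,40,0,0,0],[0.7,51,14.5,80,0,0,0],[0.7,51,14.5,115,0,0,0],[0.7,51,14.5,130,0,0,0],[0.7,51,14.5,132,0,0,0],[0,51,14.5,132,0,0,0],[0,51,14.5,132,0,0,0],[0,51,14.5,132,0,0,0],[0,51,14.5,132,0,0,0],[0,51,14.5,132,0,0,0]]
  newtons: 30

```text
clock: 43.58
tool_pos: [0.6438, -0.0951, 0.0213]
eef_rot: [1.0, 0.01, 0.003, -0.001]
contact_force: [-1.5, -1.2, 6.5]
opening: 0.519
finger_force: 30.0
```

```bash
python3 - <<'E'
from h import *
move_to([.404,.3205,.12],-91.8)
e=pose()[1]; print((e.T@[0,0,-1]).round(4))
E
```

```text
shift [-231.1 -420.2  -99.7] az 2.9 q7 -0.81 tcp [ 0.6438 -0.0951  0.0213] yaw y -88.9 t 43.575
[-0.0068  0.0012  1.    ]
```

Request:
move_arm:
  targets:
    - [[0,0,0,-1,0,0,0],[0,-10,1,-2,0,0,0],[0,-30,1,-2,0,0,0],[0,-45,1,-40,0,0,0],[0,-60,1,-90,0,0,0],[0,-80,-45,-110,0,0,3],[0,-100,-95,-110,0,0,3],[0,-120,-150,-110,0,0,3],[0,-140,-205,-110,0,0,3],[0,-160,-260,-110,0,0,3]]

```text
clock: 44.82
tool_pos: [0.4752, 0.1641, 0.1292]
eef_rot: [1.0, -0.016, 0.001, -0.002]
contact_force: [-0.7, 1.2, -2.2]
opening: 0.515
finger_force: 30.0
```

Request:
move_arm:
  targets:
    - [[0,-20,-50,0,0,0,0],[0,-40,-100,0,0,0,0],[0,-60,-150,0,0,0,0],[0,-63,-163,0,0,0,0],[0,-63,-163,10,0,0,0],[0,-63,-163,10,0,0,0]]

```text
clock: 45.58
tool_pos: [0.4198, 0.3249, 0.1189]
eef_rot: [1.0, -0.018, 0.001, -0.0]
contact_force: [0.3, 0.0, -1.5]
opening: 0.519
finger_force: 30.0
```

```bash
python3 - <<'E'
from h import *
move_to([.405,.3205,.0135],-91.8)
e=pose()[1]; print((e.T@[0,0,-1]).round(4))
look("w17",.022)
E
```

```text
shift [-14.9   4.9 105.3] az -0.3 q7 -1.47 tcp [0.4198 0.3249 0.1189] yaw y -92.1 t 45.575
[-3.e-03  3.e-04  1.e+00]
brass [276. 404.] [221.  340.2 186.    8.8  87.9]
brass [410. 347.] [284.2 214.2  64.6   8.8   6.2]
brass [153. 347.] [292.4 444.7  64.3   8.4 170.5]
brass [282. 258.] [372.5 326.3 122.3  85.8 177.9]
brass [282.  40.] [535.  320.3  50.1  47.5 178. ]
```

Request:
move_arm:
  targets:
    - [[0,-15,5,40,0,0,0],[0,-15,5,75,0,0,0],[0,-15,5,95,0,0,0],[0,-15,5,101,0,0,0],[0,-15,5,104,0,0,0],[0,-15,5,105.5,0,0,0],[0,-15,5,106,0,0,0],[0,-15,5,106,0,0,0]]

```text
clock: 46.62
tool_pos: [0.4054, 0.3233, 0.0139]
eef_rot: [1.0, -0.016, 0.003, -0.001]
contact_force: [0.5, 0.3, -2.4]
opening: 0.519
finger_force: 30.0
```

Request:
move_arm:
  targets:
    - [[0.7,0,0,0,0,0,0],[0.7,0,0,0,0,0,0],[0.7,0,0,0,0,0,0],[0.7,0,0,-40,0,0,0],[0.7,0,0,-100,0,0,0],[0.7,20,40,-150,0,0,0],[0.7,20,100,-200,0,0,0],[0.7,20,160,-240,0,0,0],[0.7,20,210,-260,0,0,0],[0.7,20,260,-260,0,0,0]]

```text
clock: 47.88
tool_pos: [0.4164, 0.0667, 0.2737]
eef_rot: [1.0, -0.016, 0.004, -0.002]
contact_force: [1.4, -0.7, -0.0]
opening: 0.7
finger_force: 0.0
```

```bash
python3 - <<'E'
from h import *
print(r.get_state()["contact_force"],r.get_state()["tool_pos"])
a=r.snapshot("side")[:,:,::-1]; b=r.snapshot("top")[:,:,::-1]
t=r.camera_info("top"); h=cv2.cvtColor(b,cv2.COLOR_BGR2HSV)
for c in blobs(brass(h)): print("brass",c.mean(0).round(),rect(cast(t,c,.03)))
x=cv2.resize(a[150:400,170:400],(552,600)); y=b[140:300,100:440]; 
out=np.zeros((600,800,3),np.uint8); out[:,:368]=cv2.resize(a[150:400,220:400][:, :],(368,600))[:, :368]; out[:204,368:]=cv2.resize(y,(432,204)); cv2.imwrite("pics/end.png",out)
E
```

```text
[ 1.37006183 -0.71679445 -0.04657211] [0.41638305 0.06672155 0.27371782]
brass [182. 254.] [406.1 325.7  74.7  36.3 176.3]
brass [184. 210.] [551.4 323.3  76.2  33.6 178.2]
```

View pics/end.png

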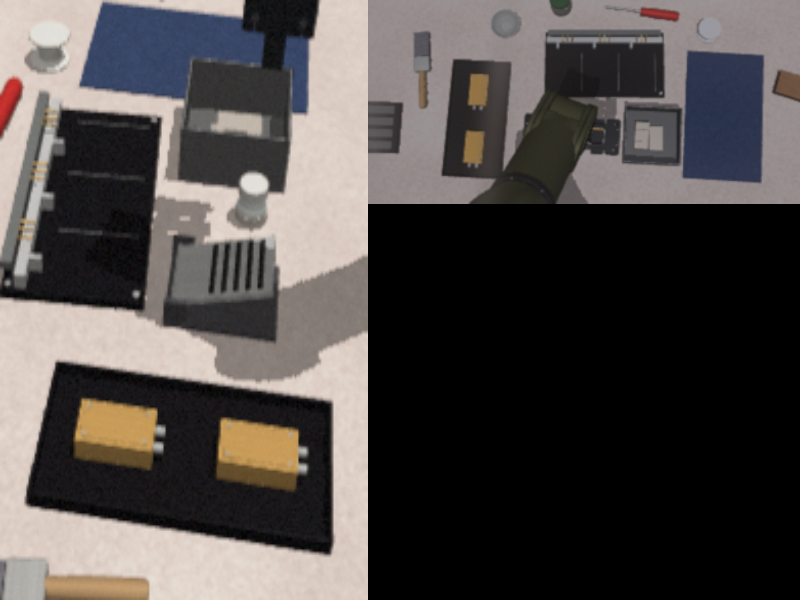

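Both housings lie flat in the carrier (115,433 and 258,453), the jig is empty, the foams are in the bin, the pedal is up, and the bystanders look undisturbed.

```bash
python3 -c "
from plant import r
print(r.finish_job())"
```

```text
the job is handed in; nothing more can be done
None
```

The job is done and handed in: both foam offcuts are in the bin, both housings were seated home, the pedal was pressed to its stop for over a second, and the housings now lie flat in the carrier tray.

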